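# Seed bottle from the slanted carton to the turntable

### The job

Reach into the slanted, partitioned carton and take out the square bottle with the square wooden stopper, drawing it past the dividers without forcing it against the cardboard. Stand it gently upright on the turntable, inside the free round mark next to the two white feeders, and let go. Never tip the bottle over, and leave the other bottles, the feeders and everything else on the shelf where they are.

Things in the scene. Friction and masses are not known exactly. Their poses are not given: they have to be found in the camera images.
- bottle_center (a point): square amber glass bottle to be moved; point on its axis 67.5 mm above its foot; z runs from foot to stopper, x, y square to its sides. Body 70 x 70 mm, 85 mm high; then a square wooden stopper 24 x 24 mm (parallel to the body), up to 135 mm above the foot. 0.22 to 0.45 kg. It starts in any of the carton's compartments, leaning with it, foot on the floor, one side on the lower wall.
- carton: fixed cardboard carton on a wooden rack, 268 mm long along its y; origin at table level under it, z up. Three compartments in a row along y, centres 88 mm apart, the middle one at y = 0. They lean 0.6 rad from vertical towards its -x, mouths facing up and to -x: in this frame their outward axis is (-0.565, 0, 0.825).
- carton_mouth (a point): centre of the middle compartment's mouth (axes as the carton's). Each compartment is 84 x 84 mm inside and 140 mm deep along the slanted axis; walls and dividers are 4 mm thick and end level with the mouth. The square bottle's stopper ends 5 mm below the mouth.
- ball_flask: round amber flask, 70 mm across, with a wooden ball of 32 mm on a thin neck, 135 mm tall, in another compartment (any); origin at the centre of its underside. To be left there.
- disc_flask: round amber flask, 70 mm across, with a flat round wooden disc of 46 mm on a thin neck, 125 mm tall, in another compartment (any); origin at the centre of its underside. To be left there.
- turntable: wooden turntable, 290 mm across, its flat top 35 mm above the table; origin at table level on its axis, z up. It turns, but stiffly (about 0.4 N m). Three thin dark ring marks, 116 mm across, lie on its top 85 mm from the axis and 120 degrees apart; two carry feeders, the one towards its own -x is free.
- turntable_spot (a point): centre of the free ring mark, on the turntable's top surface (35 mm above the table)
- feeder_a: squat white ceramic bowl, 90 mm across and 50 mm high, on the turntable; origin at the centre of its underside
- feeder_b: another bowl like feeder_a on the turntable's third mark
- jar: clear glass jar with steel screw lid, 84 mm across, 120 mm tall, bystander; origin under its centre
- bowls: stack of three nested red plastic bowls, 144 mm across, about 70 mm tall, bystander; origin under its centre
- spoon: steel tablespoon, 190 mm long, lying along its x axis, bystander
- brush: hard brush, 180 mm long, lying along its x axis, bystander
There are look-alikes about, which are no part of the job. What is shaped like the part that bears bottle_center but green or pink is not meant.

How it is judged:
On the way:
1. the square bottle is drawn out of the carton, clear of its dividers (distance of bottle_center from where it was at the start of the episode above 0.13 m and contact force between bottle and carton below 0.1 N and height (world z) of bottle_center above 0.13 m), for 0.1 s.
At the end, for the whole second after the job is handed in: the square bottle stands upright (within 0.08 rad) and still on the turntable's top, its axis within 20 mm of the free mark's centre, released (horizontal distance between bottle_center and turntable_spot below 0.02 m and angle between bottle_center's own z axis and vertical below 0.08 rad and z of bottle_center in the frame of turntable between 0.096 and 0.108 m and linear speed of bottle below 0.02 m/s); the robot touches nothing.
It fails at once if the square bottle is tipped over (more than 1.15 rad from vertical) (angle between bottle_center's own z axis and vertical above 1.15 rad).
It fails at once if the bottle is forced against the carton (over 40 N) (contact force between bottle and carton above 40 N).
It fails at once if the bottle is banged or pressed onto the turntable (over 45 N) (contact force between bottle and turntable above 45 N).
It fails at once if another bottle in the carton or a feeder is moved more than 30 mm (distance of any of ball_flask, disc_flask, feeder_a, feeder_b from where it was at the start of the episode above 0.03 m).
It fails at once if the jar, bowls, spoon or brush is moved more than 30 mm (distance of any of jar, bowls, spoon, brush from where it was at the start of the episode above 0.03 m).
It also fails if it takes over 48 s, if anything falls off the work surface, if the arm or the gripper's body presses on something with over 40 N, if the wrist force passes 120 N, or if a joint passes its speed limit or range.

### The arm

A 6-joint arm with a two-finger parallel gripper is mounted at the origin on the work surface. World frame = base frame: x ahead of the robot, y to its left, z up, the work surface at z = 0. Lengths are in m, angles in rad, forces in N, time in s.
With the tool pointing down it reaches from about 0.25 to 0.8 m from the base axis. Payload 3.9 kg.
Tool frame: the origin (TCP) lies midway between the tips of the shut fingers; the grasp point (between the pads) lies 19 mm behind it (robot.pinch_z is the distance from the TCP to the grasp point, in m); z points along the fingers, y is the direction in which the jaws open and shut (so a half turn about z gives the same grasp; the last joint's range is limited). The gripper opens to 85 mm and grips with 20 to 120 N. Pads are 22 mm wide; open, the fingers measure 114 mm over their backs; the gripper's body (76 mm by 85 mm) begins 54 mm behind the grasp point. The pads swing forward as they close: fully open they stand 13 mm farther back than shut.
Start: joints at [-1.299, 0.26, -0.138, 1.173, 0, 1.571], TCP at [0.141, -0.506, 0.231] pointing down, gripper open.
Joint ranges: [-2.78, 2.78], [-0.83, 1.72], [-1.28, 1.37], [-1.9, 2.12], [-1.57, 1.48], [-3.14, 3.14]. Speed limits (rad/s): [2.57, 2.57, 3.14, 3.14, 3.14, 3.14].

### API

Orientations are given as a unit quaternion [w, x, y, z].
In Python, from rig import robot, cams, job_done gives the robot as it stands.
- The arm moves only by the tool arm_command, never from a script. Its arguments are lists of equal length, an entry for each row: "offset": the shift along the tool's x, y, z in m, a list of three; "rot": the turn, a rotation vector about the tool's x, y, z in rad, a list of three; "grip": the opening, from 0 (shut) to 1 (fully open). A call has 1 to 12 rows; each row is the pose to reach, as a shift and turn from the pose measured when the call began, along the tool's axes at that moment; what a row does not reach only later rows make up. A row lasts 1/12 s, in which the tool goes at most 41.7 mm and 7.16 degrees, less where a joint would pass 70% of its speed; a pose out of reach is approached as far as the arm can. A call with a gripper value outside its range is refused whole. The fingers move at their own pace and stop on an object; the grip force is fixed at half the most. Time passes only in rows, so rows that repeat a pose let the fingers close. It gives the time, the measured TCP pose, the force and the opening at its end, in the units of the state.
- robot.state(): the state, without advancing time (a new reading comes with each control period).
- cams.camera(name): name is "scene" or "top"; returns the picture (420x560x3 uint8, blue, green, red); there is no depth.
- cams.calibration(name): a dict with "fx", "fy", "cx", "cy" (pixels), "extrinsics" (4x4, takes a point from camera to world coordinates). Camera axes: x right, y up, looking along -z (the intrinsics and any distortion apply to the point x, -y, -z); pixel columns grow to the right and rows downward; lengths in m; the calibration is good to about 2 mm. A picture is of the moment at which its call begins. calibration takes no time and is no camera call.
- job_done(): hands the job in, once; it reports no verdict.
The state is a dict: "t": time; "joint_positions": joint angles; "joint_velocities": joint speeds; "joint_torque": joint torques, N m; "tool_pos": TCP position; "ee_rot": TCP orientation; "force": force on the tool from outside, world axes, zero at the start; "ft_torque": the same for the moment, N m; "grip_width": opening from 0.0 (shut) to 1.0 (fully open).
Only numpy, scipy, OpenCV 4.12 (cv2) and the standard library are available. Lean on these libraries where they do the work, as an engineer would, in place of code of your own. Each camera call takes 0.05 s, during which the arm holds its last target.

## Working session

There is one attempt and no reset: what is moved stays moved. The work goes in short steps, Python scripts to look and compute and a tool call to move; the robot and the scene stay as the last step left them, time stands still between calls to the robot, and variables do not carry over. Pictures are saved under pics/ and viewed, and the job is handed in when it is done.

Besides the shell and the picture viewer there is one more tool, called after "Emit:" in YAML: its name, and indented under it one key for each argument. arm_command: Moves the arm, as the interface text tells. Its arguments: {"type":"object","properties":{"offset":{"type":"array","items":{"type":"array","items":{"type":"number"}}},"rot":{"type":"array","items":{"type":"array","items":{"type":"number"}}},"grip":{"type":"array","items":{"type":"number"}}},"required":["offset","rot","grip"]}

```bash
ls; mkdir -p pics
python3 - <<'E'
from rig import robot,cams,job_done
import cv2
s=robot.state();print(s)
for n in("scene","top"):
    cv2.imwrite(f"pics/{n}0.png",cams.camera(n));print(cams.calibration(n))
E
```

```text
pics
{'t': 0.0, 'joint_positions': array([-1.29900104e+00,  2.60687429e-01, -1.39406965e-01,  1.17267153e+00,
        1.90129404e-05,  1.57080612e+00]), 'joint_velocities': array([-0.00071709, -0.00028574,  0.00129955, -0.00085709,  0.00046554,
        0.00160742]), 'joint_torque': array([ 6.52809522e-04, -4.05680394e+01,  2.53922457e+01,  1.90503162e-02,
        1.10454923e-04,  1.60406745e-05]), 'tool_pos': array([ 0.14076332, -0.50506312,  0.23044876]), 'ee_rot': array([-9.77007776e-04,  9.90780302e-01,  1.35474806e-01, -1.24006431e-04]), 'force': array([-0.28316046,  0.0658619 ,  0.76306799]), 'ft_torque': array([ 0.0007386 ,  0.04430011, -0.00302163]), 'grip_width': 1.0056631590785663}
{'fx': 453.3530229394324, 'fy': 453.3530229394324, 'cx': 279.87057492905774, 'cy': 209.17075340813935, 'extrinsics': array([[-0.71997059, -0.51636316,  0.46369325,  1.32621287],
       [ 0.69382588, -0.52038409,  0.49780121,  0.8187931 ],
       [-0.01574762,  0.68012461,  0.73292737,  1.26211752],
       [ 0.        ,  0.        ,  0.        ,  1.        ]])}
{'fx': 422.55879921441624, 'fy': 422.55879921441624, 'cx': 267.77655806084374, 'cy': 204.0498160974066, 'extrinsics': array([[-0.10631384,  0.96981417, -0.21944897,  0.31123105],
       [-0.9943128 , -0.10508403,  0.0173035 ,  0.07025979],
       [-0.0062794 ,  0.22004052,  0.97547052,  1.45746601],
       [ 0.        ,  0.        ,  0.        ,  1.        ]])}
```

View pics/scene0.png

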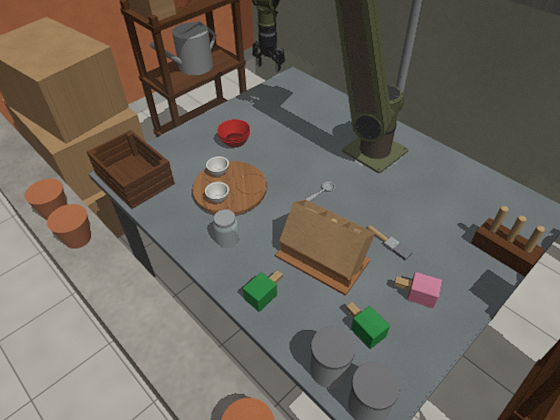

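View pics/top0.png

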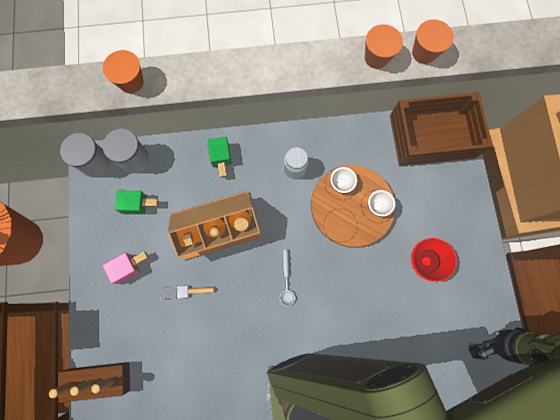

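The scene view shows the carton's back at (325,245) and the turntable at (230,187). In the top view the carton's mouths are at (188,238), (214,230) and (241,223), and the free ring is near (342,224). I'll zoom in on both.

Run:
```python
import cv2
im=cv2.imread("pics/top0.png")
cv2.imwrite("pics/c1.png",cv2.resize(im[180:275,155:275],None,fx=6,fy=6,interpolation=cv2.INTER_CUBIC))
cv2.imwrite("pics/c2.png",cv2.resize(im[155:255,300:410],None,fx=6,fy=6,interpolation=cv2.INTER_CUBIC))
```

```text
(no output)
```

View pics/c1.png

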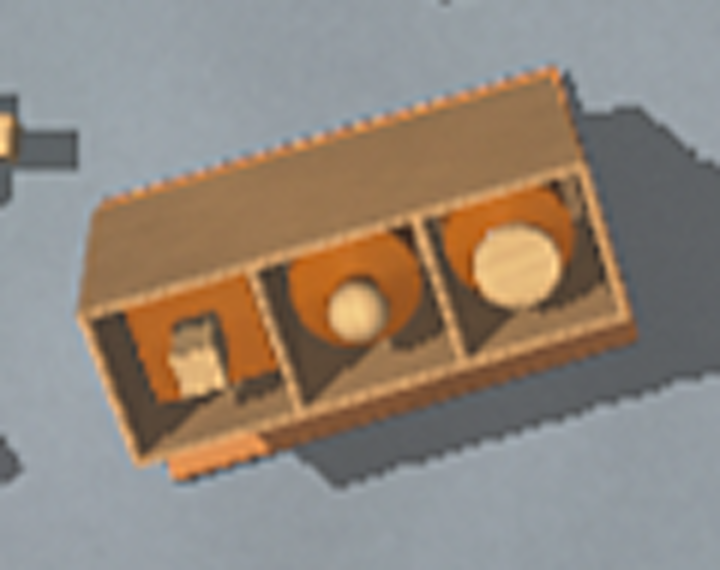

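View pics/c2.png

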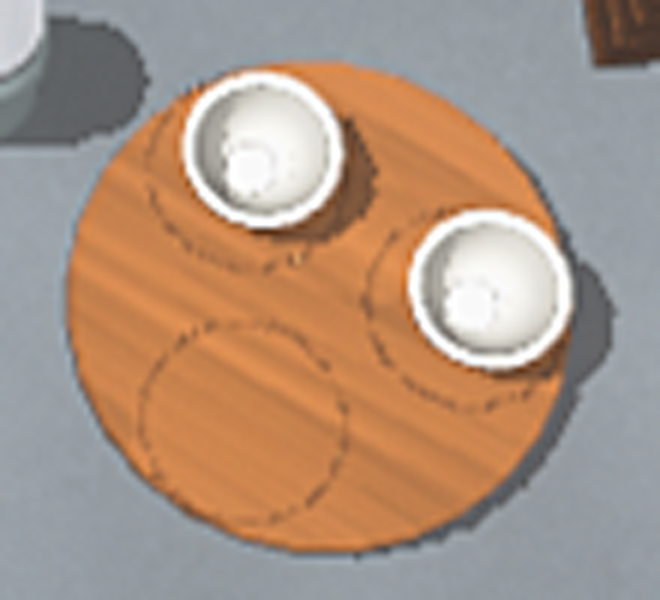

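In the top view, the candidates are:
- Green square bottles at (129,202) and (219,152), and a pink one at (120,268): wrong colour.
- Ball flask at (214,231) and disc flask at (241,224): wrong stoppers.
- Amber bottle with a square stopper at (188,239), in the +y compartment. The close crop confirms a square amber body and a square stopper, so this is the one.

The free ring's centre is at crop (243,422), with both feeders clear of it. Next I need the carton's corners in the scene view.

Run:
```python
import cv2
im=cv2.imread("pics/scene0.png")
cv2.imwrite("pics/c3.png",cv2.resize(im[190:295,265:385],None,fx=5,fy=5,interpolation=cv2.INTER_CUBIC))
```

```text
(no output)
```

View pics/c3.png

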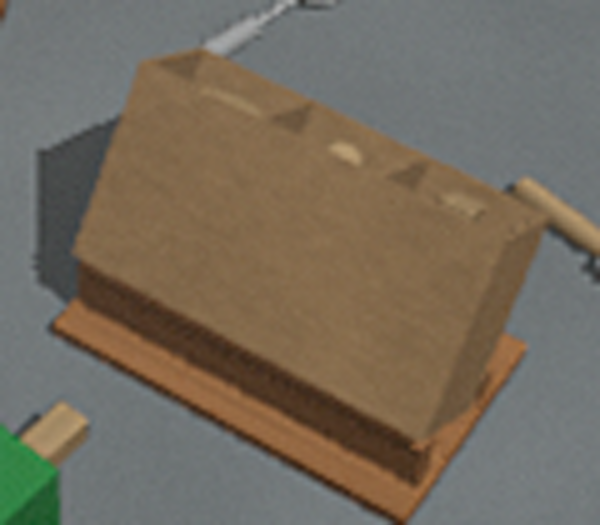

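The scene crop shows all four mouth corners: upper wall at (140,62) and (505,232), lower wall at (205,48) and (548,217). I'll triangulate these across the two views.

```bash
cat > h.py <<'E'
import numpy as np,cv2
from rig import robot,cams,job_done
from scipy.spatial.transform import Rotation as R
C={n:cams.calibration(n) for n in("scene","top")}
def ray(n,p):
    c=C[n];d=np.array([(p[0]-c['cx'])/c['fx'],-(p[1]-c['cy'])/c['fy'],-1.]);E=c['extrinsics']
    d=E[:3,:3]@d;return E[:3,3],d/np.linalg.norm(d)
def proj(n,P):
    c=C[n];E=c['extrinsics'];q=E[:3,:3].T@(np.asarray(P)-E[:3,3]);return np.array([c['cx']+c['fx']*q[0]/-q[2],c['cy']-c['fy']*q[1]/-q[2]])
def plane(n,p,z):
    o,d=ray(n,p);return o+d*(z-o[2])/d[2]
def tri(a,b):
    o1,d1=ray("scene",a);o2,d2=ray("top",b)
    A=np.stack([d1,-d2],1);s=np.linalg.lstsq(A,o2-o1,rcond=None)[0]
    p,q=o1+s[0]*d1,o2+s[1]*d2;return (p+q)/2,np.linalg.norm(p-q)
def Rq(q): return R.from_quat([q[1],q[2],q[3],q[0]])
E
python3 - <<'E'
from h import *
T=lambda p:((p[0]+.5)/6-.5+155,(p[1]+.5)/6-.5+180)
S=lambda p:((p[0]+.5)/5-.5+265,(p[1]+.5)/5-.5+190)
top=[(80,315),(585,165),(143,465),(632,322)]   # U+, U-, L+, L-
sc=[(505,232),(140,62),(548,217),(205,48)]
P=[]
for a,b in zip(sc,top):
    p,e=tri(S(a),T(b));P.append(p);print(p.round(4),round(e,4))
P=np.array(P)
print("len",np.linalg.norm(P[0]-P[1]),np.linalg.norm(P[2]-P[3]),"w",np.linalg.norm(P[0]-P[2]),np.linalg.norm(P[1]-P[3]))
m=P.mean(0);y=(P[0]+P[2]-P[1]-P[3]);print("mouth c",m,"y axis",y/np.linalg.norm(y))
u=(P[0]+P[1]-P[2]-P[3]);u/=np.linalg.norm(u);print("across",u,"out",np.cross(u,y/np.linalg.norm(y)))
# point-correspondence refinement, yaw + position, known size & lean
from scipy.optimize import least_squares
def cor(q):
    c,s=np.cos(q[3]),np.sin(q[3]);Y=np.array([-s,c,0]);U=np.array([.825*c,.825*s,.565])
    return [q[:3]+a*46*1e-3*U+b*.134*Y for a,b in((1,1),(1,-1),(-1,1),(-1,-1))]
f=lambda q:np.concatenate([np.r_[proj("top",k)-T(b),proj("scene",k)-S(a)] for k,a,b in zip(cor(q),sc,top)])
r=least_squares(f,[*m,np.arctan2(-y[0],y[1])]);print(r.x,r.fun.round(1))
# turntable
t=plane("top",((243+.5)/6-.5+300,(422+.5)/6-.5+155),.035);print("spot",t)
for p in((268,113),):pass
im=cv2.imread("pics/top0.png")
hsv=cv2.cvtColor(im,cv2.COLOR_BGR2HSV)
k=cv2.inRange(hsv,(5,90,60),(20,255,255));k[:, :300]=0;k[:,405:]=0;k[:155]=0;k[255:]=0
cs,_=cv2.findContours(k,0,2);h=cv2.convexHull(max(cs,key=cv2.contourArea))
W=np.array([plane("top",q[0],.035)[:2] for q in h])
A=np.c_[2*W,np.ones(len(W))];s=np.linalg.lstsq(A,(W**2).sum(1),rcond=None)[0];print("table c",s[:2],"r",np.sqrt(s[2]+s[:2]@s[:2]))
print("dist",np.hypot(*(t[:2]-s[:2])))
for z,p in((.085,(264,150)),(.085,(491,290))):print("feeder",plane("top",((p[0]+.5)/6-.5+300,(p[1]+.5)/6-.5+155),z))
E
```

```text
[0.542  0.357  0.1935] 0.0013
[0.5935 0.0959 0.187 ] 0.0023
[0.4699 0.3425 0.1347] 0.0001
[0.5173 0.0817 0.1348] 0.0005
len 0.26619143134544654 0.26505368007253327 w 0.09413765246632888 0.09342917609233302
mouth c [0.53067186 0.21926843 0.16249872] y axis [-0.1859612   0.98248044  0.01227232]
across [0.7912971  0.15242508 0.59212794] out [-0.57988351 -0.11982387  0.80577908]
[0.53058498 0.21926393 0.16227215 0.18833438] [ 0.2 -0.1  0.1  1.4  0.6 -0.2  0.2 -0.5 -0.5  0.6  0.7 -0.4  0.3 -0.4
 -0.5 -0.3]
spot [ 0.53216954 -0.1923007   0.035     ]
table c [ 0.59687687 -0.24535229] r 0.14389007351165464
dist 0.08367502266909312
feeder [ 0.67651133 -0.21704269  0.085     ]
feeder [ 0.58311653 -0.33026257  0.085     ]
```

```bash
cat >> h.py <<'E'
yaw=.1883;c_,s_=np.cos(yaw),np.sin(yaw)
M=np.array([.5306,.2193,.1623]);Y=np.array([-s_,c_,0]);U=np.array([.825*c_,.825*s_,.565]);N=np.array([-.565*c_,-.565*s_,.825])
E
python3 - <<'E'
from h import *
im=cv2.imread("pics/top0.png");im2=cv2.imread("pics/scene0.png")
B=M+.088*Y-.007*U
f=8
x0,y0=165,205;A=cv2.resize(im[y0:265,x0:235],None,fx=f,fy=f,interpolation=cv2.INTER_CUBIC)
def draw(A,n,x0,y0,w,d,col):
    q=[((proj(n,B+d*N+a*w*U+b*w*Y)-[x0,y0]+.5)*f-.5).round().astype(int) for a,b in((1,1),(1,-1),(-1,-1),(-1,1))]
    cv2.polylines(A,[np.array(q)],True,col,1)
D=A.copy()
for w,d,c in((.012,-.005,(255,0,0)),(.012,-.055,(0,255,0)),(.035,-.055,(0,0,255))):draw(D,"top",x0,y0,w,d,c)
cv2.imwrite("pics/d1.png",np.vstack([A[:, :],D])[:, :] if False else np.hstack([A[:,:400],D[:,:400]]))
x0,y0=335,215;A=cv2.resize(im2[y0:250,x0:385],None,fx=f,fy=f,interpolation=cv2.INTER_CUBIC);D=A.copy()
draw(D,"scene",x0,y0,.012,-.005,(255,0,0))
cv2.imwrite("pics/d2.png",np.hstack([A,D]))
print(B+N*-.005)
E
```

```text
[0.51122949 0.30519229 0.15422   ]
```

View pics/d1.png

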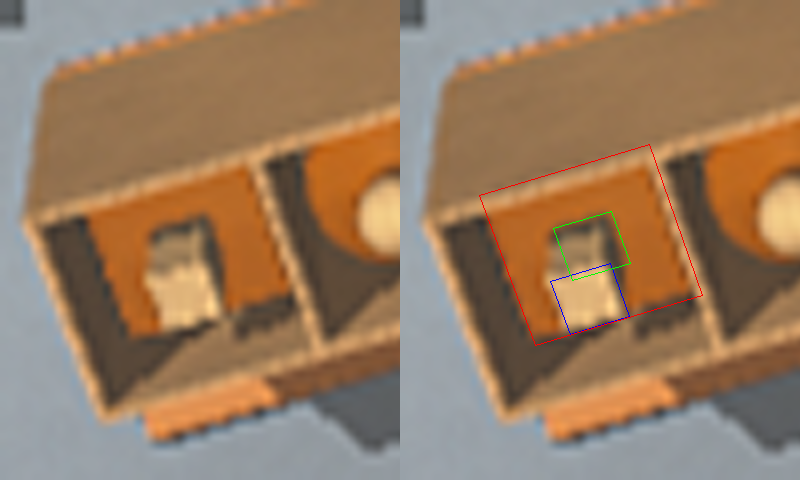

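View pics/d2.png

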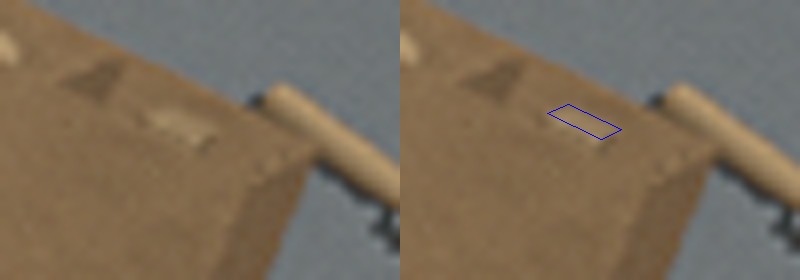

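The predicted bottle (lower side against the carton's lower wall, +y compartment) matches the stopper in both views to about 2 mm, in opposite directions, so I keep it. Next I'll work out the moves.

```bash
cat >> h.py <<'E'
Bt=M+.088*Y-.007*U-.005*N   # stopper top
RG=np.stack([U,-Y,-N],1)
def go(p,Rt):
    s=robot.state();Rc=Rq(s['ee_rot']).as_matrix();Rt=np.asarray(Rt)
    print("t",round(s['t'],2),"pos",s['tool_pos'].round(4),"F",s['force'].round(1),"grip",round(s['grip_width'],3),"j",s['joint_positions'].round(2))
    print("off",(Rc.T@(p-s['tool_pos'])).round(4),"rot",R.from_matrix(Rc.T@Rt).as_rotvec().round(4))
def down(a): # tool down with tool x at azimuth a
    return np.array([[np.cos(a),np.sin(a),0],[np.sin(a),-np.cos(a),0],[0,0,-1]])
E
python3 - <<'E'
from h import *
go(np.array([.40,-.15,.36]),down(0.15))
print(Bt, Bt+.06*N, Bt-.04*N,proj("top",[0.141,-.5,.0]),plane("top",(434,260),.07))
E
```

```text
t 0.1 pos [ 0.1408 -0.5051  0.2305] F [-0.8  0.2 -0.2] grip 0.999 j [-1.3   0.26 -0.14  1.17  0.    1.57]
off [ 0.3451 -0.2727 -0.129 ] rot [-1.800e-03  1.000e-04  1.218e-01]
[0.51122949 0.30519229 0.15422   ] [0.47792871 0.29884658 0.20372   ] [0.53343001 0.30942277 0.12122   ] [447.88554318 333.12120753] [ 0.37903779 -0.4732854   0.07      ]
```

Emit:
arm_command:
  offset:
    - [0,0,-0.04]
    - [0,0,-0.08]
    - [0,0,-0.12]
    - [0.03,-0.02,-0.13]
    - [0.07,-0.05,-0.13]
    - [0.11,-0.08,-0.13]
    - [0.15,-0.11,-0.13]
    - [0.19,-0.15,-0.13]
    - [0.23,-0.18,-0.13]
    - [0.27,-0.21,-0.13]
    - [0.31,-0.245,-0.13]
    - [0.345,-0.27,-0.13]
  rot:
    - [0,0,0]
    - [0,0,0]
    - [0,0,0.02]
    - [0,0,0.04]
    - [0,0,0.06]
    - [0,0,0.08]
    - [0,0,0.1]
    - [0,0,0.12]
    - [0,0,0.12]
    - [0,0,0.12]
    - [0,0,0.12]
    - [0,0,0.12]
  grip: [0.6,0.6,0.6,0.6,0.6,0.6,0.6,0.6,0.6,0.6,0.6,0.6]

```text
t: 1.1
tool_pos: [0.36, -0.2061, 0.3608]
ee_rot: [-0.001, 0.997, 0.076, -0.0]
force: [0.3, -1.1, 0.0]
grip_width: 0.597
```

Run:
```python
from h import *
go(Bt+.11*N,RG)
```

```text
t 1.1 pos [ 0.36   -0.2061  0.3608] F [ 0.3 -1.1  0. ] grip 0.597 j [-0.52  0.04 -0.07  1.46  0.    2.47]
off [ 0.1646 -0.4802  0.1166] rot [ 0.0092  0.6009 -0.0363]
```

Emit:
arm_command:
  offset:
    - [0.01,-0.04,0]
    - [0.02,-0.08,0]
    - [0.035,-0.12,0.0]
    - [0.05,-0.16,0.01]
    - [0.065,-0.2,0.02]
    - [0.08,-0.24,0.03]
    - [0.095,-0.28,0.04]
    - [0.11,-0.32,0.055]
    - [0.125,-0.36,0.07]
    - [0.14,-0.4,0.085]
    - [0.155,-0.44,0.1]
    - [0.165,-0.48,0.117]
  rot:
    - [0,0,0]
    - [0,0.05,0]
    - [0,0.1,0]
    - [0,0.15,0]
    - [0,0.2,0]
    - [0,0.25,0]
    - [0,0.3,-0.01]
    - [0,0.36,-0.02]
    - [0,0.42,-0.03]
    - [0,0.48,-0.036]
    - [0,0.54,-0.036]
    - [0.009,0.6,-0.036]
  grip: [0.45,0.45,0.45,0.45,0.45,0.45,0.45,0.45,0.45,0.45,0.45,0.45]

```text
t: 2.1
tool_pos: [0.4603, 0.1122, 0.2751]
ee_rot: [-0.038, 0.948, 0.113, 0.294]
force: [0.6, -0.4, 0.2]
grip_width: 0.448
```

Run:
```python
from h import *
go(Bt+.06*N,RG)
```

```text
t 2.1 pos [0.4603 0.1122 0.2751] F [ 0.6 -0.4  0.2] grip 0.448 j [ 0.23 -0.26 -0.75  0.48  0.01  3.14]
off [ 0.0097 -0.1768  0.0943] rot [-0.0329 -0.0014  0.039 ]
```

Joint 6 has hit its limit of 3.14, so I'll use the equivalent grasp turned half a turn, unwinding while staying above the carton.

Emit:
arm_command:
  offset:
    - [0,-0.01,-0.01]
    - [0,-0.02,-0.01]
    - [0,-0.03,-0.01]
    - [0,-0.04,-0.01]
    - [0,-0.05,-0.01]
    - [0,-0.06,0]
    - [0,-0.07,0]
    - [0,-0.08,0]
    - [0,-0.09,0]
    - [0,-0.1,0]
    - [0,-0.11,0.01]
    - [0,-0.12,0.01]
  rot:
    - [0,0,-0.12]
    - [0,0,-0.24]
    - [0,0,-0.36]
    - [0,0,-0.48]
    - [0,0,-0.6]
    - [0,0,-0.72]
    - [0,0,-0.84]
    - [0,0,-0.96]
    - [0,0,-1.08]
    - [0,0,-1.2]
    - [0,0,-1.32]
    - [0,0,-1.44]
  grip: [0.45,0.45,0.45,0.45,0.45,0.45,0.45,0.45,0.45,0.45,0.45,0.45]

```text
t: 3.1
tool_pos: [0.4366, 0.2302, 0.2658]
ee_rot: [0.166, 0.636, 0.713, 0.244]
force: [-0.6, 0.6, -0.3]
grip_width: 0.453
```

```bash
cat >> h.py <<'E'
RG2=np.stack([-U,Y,-N],1)
E
python3 - <<'E'
from h import *
go(Bt+.08*N,RG2)
E
```

```text
t 3.1 pos [0.4366 0.2302 0.2658] F [-0.6  0.6 -0.3] grip 0.453 j [ 0.62 -0.19 -0.72  0.47 -0.21  2.02]
off [0.0583 0.0042 0.0632] rot [ 0.0232 -0.0279 -1.656 ]
```

Emit:
arm_command:
  offset:
    - [0,0,0]
    - [0.01,0,0]
    - [0.015,0,0]
    - [0.02,0,0]
    - [0.025,0,0]
    - [0.03,0,0.01]
    - [0.035,0,0.01]
    - [0.04,0,0.02]
    - [0.045,0,0.02]
    - [0.05,0,0.03]
    - [0.055,0.004,0.03]
    - [0.058,0.004,0.03]
  rot:
    - [0,0,-0.12]
    - [0,0,-0.24]
    - [0,0,-0.36]
    - [0,0,-0.48]
    - [0,0,-0.6]
    - [0,0,-0.72]
    - [0,0,-0.84]
    - [0,0,-0.96]
    - [0,0,-1.08]
    - [0,0,-1.2]
    - [0.01,-0.02,-1.32]
    - [0.023,-0.028,-1.44]
  grip: [0.45,0.45,0.45,0.45,0.45,0.45,0.45,0.45,0.45,0.45,0.45,0.45]

```text
t: 4.1
tool_pos: [0.4483, 0.2918, 0.2467]
ee_rot: [0.288, 0.011, 0.956, 0.057]
force: [0.5, 1.1, 0.6]
grip_width: 0.447
```

Run:
```python
from h import *
go(Bt+.05*N,RG2)
```

```text
t 4.1 pos [0.4483 0.2918 0.2467] F [0.5 1.1 0.6] grip 0.447 j [ 0.76 -0.07 -0.66  0.46 -0.31  0.7 ]
off [-0.0008  0.0017  0.0626] rot [-0.0028 -0.0044 -0.2097]
```

Emit:
arm_command:
  offset:
    - [0,0.002,0.01]
    - [-0.001,0.002,0.025]
    - [-0.001,0.002,0.04]
    - [-0.001,0.002,0.055]
    - [-0.001,0.002,0.0626]
    - [-0.001,0.002,0.0626]
    - [-0.001,0.002,0.0626]
  rot:
    - [0,0,-0.1]
    - [-0.003,-0.004,-0.21]
    - [-0.003,-0.004,-0.21]
    - [-0.003,-0.004,-0.21]
    - [-0.003,-0.004,-0.21]
    - [-0.003,-0.004,-0.21]
    - [-0.003,-0.004,-0.21]
  grip: [0.45,0.45,0.45,0.45,0.45,0.45,0.45]

```text
t: 4.68
tool_pos: [0.4832, 0.2997, 0.195]
ee_rot: [0.294, -0.09, 0.951, 0.027]
force: [0.3, -0.4, -0.2]
grip_width: 0.447
```

Run:
```python
from h import *
go(Bt-.04*N,RG2)
im=cams.camera("scene");im2=cams.camera("top")
cv2.imwrite("pics/e1.png",np.hstack([cv2.resize(im[140:290,265:415],(400,400)),cv2.resize(im2[180:300,150:270],(400,400))]))
```

```text
t 4.68 pos [0.4832 0.2997 0.195 ] F [ 0.3 -0.4 -0.2] grip 0.447 j [ 0.72  0.04 -0.72  0.28 -0.29  0.45]
off [-0.0007  0.0002  0.0897] rot [-0.0006 -0.0019  0.0006]
```

View pics/e1.png

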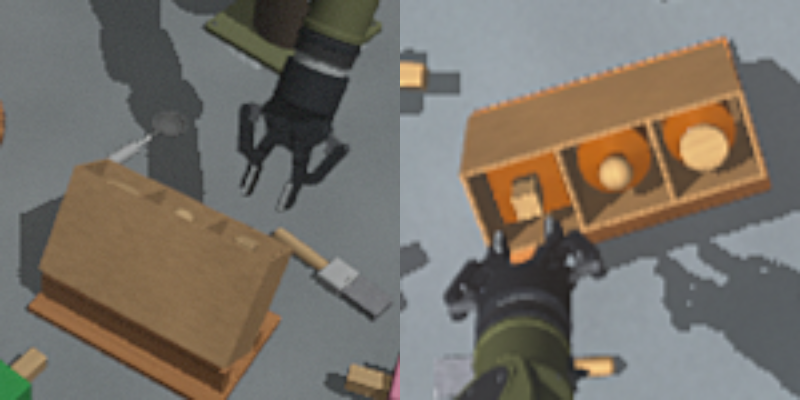

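The fingers straddle the stopper symmetrically (tips at (500,245) and (552,225) in the right half, stopper at (525,197)), and the knuckles stay above the mouth. I'll insert slowly.

Emit:
arm_command:
  offset:
    - [0,0,0.01]
    - [0,0,0.02]
    - [-0.001,0,0.03]
    - [-0.001,0,0.04]
    - [-0.001,0,0.05]
    - [-0.001,0,0.058]
    - [-0.001,0,0.065]
    - [-0.001,0,0.07]
    - [-0.001,0,0.07]
  rot:
    - [0,0,0]
    - [0,0,0]
    - [0,0,0]
    - [0,0,0]
    - [0,0,0]
    - [0,0,0]
    - [0,0,0]
    - [0,0,0]
    - [0,0,0]
  grip: [0.45,0.45,0.45,0.45,0.45,0.45,0.45,0.45,0.45]

```text
t: 5.53
tool_pos: [0.5234, 0.3077, 0.1382]
ee_rot: [0.294, -0.09, 0.951, 0.028]
force: [-0.2, -0.6, 0.3]
grip_width: 0.446
```

Run:
```python
from h import *
go(Bt-.037*N,RG2)
im=cams.camera("scene");im2=cams.camera("top")
cv2.imwrite("pics/e2.png",np.hstack([cv2.resize(im[140:290,265:415],(400,400)),cv2.resize(im2[180:300,150:270],(400,400))]))
```

```text
t 5.53 pos [0.5234 0.3077 0.1382] F [-0.2 -0.6  0.3] grip 0.446 j [ 0.67  0.17 -0.75  0.1  -0.26  0.41]
off [ 0.0012 -0.0002  0.0167] rot [-0.     -0.0008  0.0003]
```

View pics/e2.png

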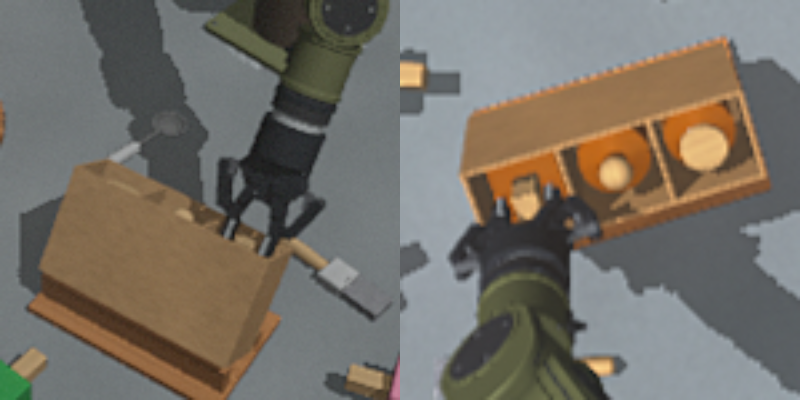

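Both views show the fingertips on either side of the stopper with no contact force. I'll advance the last 16 mm and close.

Emit:
arm_command:
  offset:
    - [0.001,0,0.006]
    - [0.001,0,0.012]
    - [0.001,0,0.016]
    - [0.001,0,0.016]
    - [0.001,0,0.016]
    - [0.001,0,0.016]
    - [0.001,0,0.016]
    - [0.001,0,0.016]
    - [0.001,0,0.016]
    - [0.001,0,0.016]
    - [0.001,0,0.016]
    - [0.001,0,0.016]
  rot:
    - [0,0,0]
    - [0,0,0]
    - [0,0,0]
    - [0,0,0]
    - [0,0,0]
    - [0,0,0]
    - [0,0,0]
    - [0,0,0]
    - [0,0,0]
    - [0,0,0]
    - [0,0,0]
    - [0,0,0]
  grip: [0.45,0.45,0.45,0.45,0.4,0.35,0.3,0.28,0.25,0.2,0.1,0.0]

```text
t: 6.63
tool_pos: [0.5313, 0.3092, 0.1254]
ee_rot: [0.294, -0.09, 0.951, 0.028]
force: [-3.1, -2.2, 3.5]
grip_width: 0.27
```

Emit:
arm_command:
  offset:
    - [0,0,0]
    - [0,0,0]
    - [0,0,0]
    - [0,0,0]
    - [0,0,0]
  rot:
    - [0,0,0]
    - [0,0,0]
    - [0,0,0]
    - [0,0,0]
    - [0,0,0]
  grip: [0,0,0,0,0]

```text
t: 7.05
tool_pos: [0.5313, 0.3092, 0.1254]
ee_rot: [0.294, -0.09, 0.951, 0.028]
force: [-1.4, -0.8, 2.3]
grip_width: 0.27
```

Run:
```python
from h import *
go(Bt-.037*N,RG2)
```

```text
t 7.05 pos [0.5313 0.3092 0.1254] F [-1.4 -0.8  2.3] grip 0.27 j [ 0.66  0.2  -0.76  0.06 -0.26  0.4 ]
off [ 0.0005 -0.0001  0.0017] rot [0.0001 0.     0.0003]
```

Gripped: the opening is 0.27, about 23 mm. Now I'll draw it out along the slant, easing 3–4 mm off the lower wall.

Emit:
arm_command:
  offset:
    - [0,0,-0.003]
    - [-0.001,0,-0.008]
    - [-0.002,0,-0.014]
    - [-0.003,0,-0.022]
    - [-0.004,0,-0.032]
    - [-0.005,0,-0.042]
    - [-0.005,0,-0.052]
    - [-0.005,0,-0.062]
    - [-0.005,0,-0.072]
    - [-0.005,0,-0.082]
    - [-0.005,0,-0.092]
    - [-0.005,0,-0.092]
  rot:
    - [0,0,0]
    - [0,0,0]
    - [0,0,0]
    - [0,0,0]
    - [0,0,0]
    - [0,0,0]
    - [0,0,0]
    - [0,0,0]
    - [0,0,0]
    - [0,0,0]
    - [0,0,0]
    - [0,0,0]
  grip: [0,0,0,0,0,0,0,0,0,0,0,0]

```text
t: 8.05
tool_pos: [0.4836, 0.3004, 0.206]
ee_rot: [0.295, -0.09, 0.951, 0.029]
force: [-0.4, -0.1, -1.8]
grip_width: 0.274
```

Run:
```python
from h import *
go(Bt+.12*N,RG2)
im=cams.camera("scene");im2=cams.camera("top")
cv2.imwrite("pics/e3.png",np.hstack([cv2.resize(im[140:290,265:415],(400,400)),cv2.resize(im2[180:300,150:270],(400,400))]))
```

```text
t 8.05 pos [0.4836 0.3004 0.206 ] F [-0.4 -0.1 -1.8] grip 0.274 j [ 0.72  0.03 -0.7   0.31 -0.29  0.45]
off [ 0.006  -0.0004 -0.0614] rot [0.0016 0.0016 0.0002]
```

View pics/e3.png

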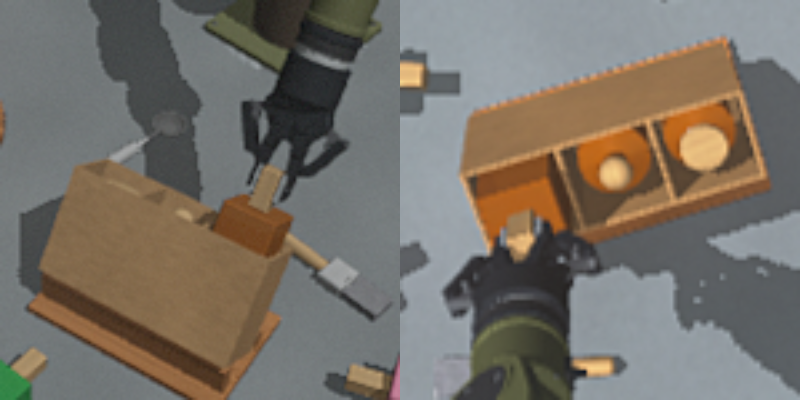

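The bottle is held square in the jaws and half out, with about 2 N on the tool, so nothing is rubbing. Continuing outwards.

Emit:
arm_command:
  offset:
    - [0,0,-0.01]
    - [0,0,-0.02]
    - [0,0,-0.03]
    - [0,0,-0.04]
    - [0,0,-0.05]
    - [0,0,-0.06]
    - [0,0,-0.07]
    - [0,0,-0.08]
    - [0,0,-0.09]
    - [0,0,-0.1]
    - [0,0,-0.1]
    - [0,0,-0.1]
  rot:
    - [0,0,0]
    - [0,0,0]
    - [0,0,0]
    - [0,0,0]
    - [0,0,0]
    - [0,0,0]
    - [0,0,0]
    - [0,0,0]
    - [0,0,0]
    - [0,0,0]
    - [0,0,0]
    - [0,0,0]
  grip: [0,0,0,0,0,0,0,0,0,0,0,0]

```text
t: 9.15
tool_pos: [0.4284, 0.2898, 0.2869]
ee_rot: [0.295, -0.09, 0.951, 0.028]
force: [0.1, -0.1, -1.8]
grip_width: 0.273
```

Run:
```python
from h import *
s=robot.state()
D=down(0.15+np.pi)
p=s['tool_pos']
go(np.array([p[0]-.02,p[1]-.02,.36]),D)
im=cams.camera("scene");im2=cams.camera("top")
cv2.imwrite("pics/e4.png",np.hstack([cv2.resize(im[140:290,265:415],(400,400)),cv2.resize(im2[180:300,150:270],(400,400))]))
```

```text
t 9.15 pos [0.4284 0.2898 0.2869] F [ 0.1 -0.1 -1.8] grip 0.273 j [ 0.8  -0.13 -0.61  0.58 -0.33  0.52]
off [-0.022  -0.0158 -0.0735] rot [0.0126 0.6011 0.038 ]
```

View pics/e4.png

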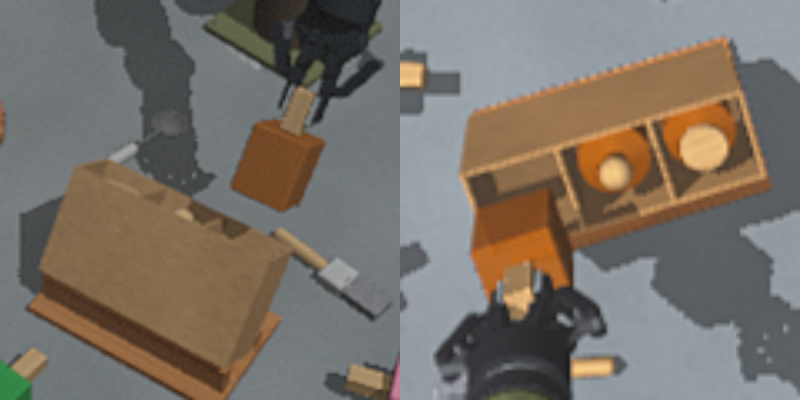

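The bottle is clear of the carton and hangs in line with the fingers. Next: lift and turn it upright.

Emit:
arm_command:
  offset:
    - [-0.002,-0.001,-0.012]
    - [-0.004,-0.003,-0.024]
    - [-0.007,-0.005,-0.034]
    - [-0.01,-0.007,-0.044]
    - [-0.012,-0.009,-0.052]
    - [-0.015,-0.011,-0.06]
    - [-0.018,-0.013,-0.068]
    - [-0.022,-0.016,-0.074]
    - [-0.022,-0.016,-0.074]
    - [-0.022,-0.016,-0.074]
    - [-0.022,-0.016,-0.074]
    - [-0.022,-0.016,-0.074]
  rot:
    - [0,0.02,0]
    - [0,0.06,0]
    - [0.001,0.12,0.004]
    - [0.003,0.19,0.01]
    - [0.005,0.26,0.015]
    - [0.007,0.33,0.02]
    - [0.008,0.4,0.025]
    - [0.01,0.47,0.03]
    - [0.011,0.53,0.034]
    - [0.012,0.57,0.036]
    - [0.0126,0.595,0.038]
    - [0.0126,0.601,0.038]
  grip: [0,0,0,0,0,0,0,0,0,0,0,0]

```text
t: 10.25
tool_pos: [0.41, 0.2695, 0.358]
ee_rot: [-0.001, -0.074, 0.997, -0.001]
force: [0.3, 0.0, -2.7]
grip_width: 0.272
```

Run:
```python
from h import *
D=down(0.15+np.pi)
go(np.array([.45,.05,.36]),D)
go(np.array([.532,-.192,.30]),D)
```

```text
t 10.25 pos [0.41   0.2695 0.358 ] F [ 0.3  0.  -2.7] grip 0.272 j [ 0.58  0.18  0.08  1.48 -0.    0.43]
off [-0.0071 -0.223  -0.0015] rot [-0.0021 -0.0028 -0.0015]
t 10.25 pos [0.41   0.2695 0.358 ] F [ 0.3  0.  -2.7] grip 0.272 j [ 0.58  0.18  0.08  1.48 -0.    0.43]
off [-0.0526 -0.4743  0.0589] rot [-0.0021 -0.0028 -0.0015]
```

Emit:
arm_command:
  offset:
    - [0,-0.008,0]
    - [-0.001,-0.022,0]
    - [-0.002,-0.042,0]
    - [-0.003,-0.065,0]
    - [-0.004,-0.09,0]
    - [-0.005,-0.115,0]
    - [-0.006,-0.14,0]
    - [-0.008,-0.165,0]
    - [-0.012,-0.19,0]
    - [-0.016,-0.215,0]
    - [-0.02,-0.235,0]
    - [-0.024,-0.25,0]
  rot:
    - [0,0,0]
    - [0,0,0]
    - [0,0,0]
    - [0,0,0]
    - [0,0,0]
    - [0,0,0]
    - [0,0,0]
    - [0,0,0]
    - [0,0,0]
    - [0,0,0]
    - [0,0,0]
    - [0,0,0]
  grip: [0,0,0,0,0,0,0,0,0,0,0,0]

```text
t: 11.25
tool_pos: [0.4706, 0.0234, 0.3584]
ee_rot: [-0.001, -0.073, 0.997, -0.002]
force: [0.1, -0.0, -2.8]
grip_width: 0.271
```

Run:
```python
from h import *
D=down(0.15+np.pi)
go(np.array([.532,-.192,.30]),D)
```

```text
t 11.25 pos [0.4706 0.0234 0.3584] F [ 0.1 -0.  -2.8] grip 0.271 j [ 0.05  0.14  0.04  1.47 -0.   -0.09]
off [-0.0293 -0.2219  0.0592] rot [-0.0037 -0.0018 -0.003 ]
```

Emit:
arm_command:
  offset:
    - [-0.001,-0.008,0]
    - [-0.003,-0.022,0]
    - [-0.005,-0.042,0]
    - [-0.008,-0.065,0]
    - [-0.011,-0.09,0]
    - [-0.015,-0.115,0.005]
    - [-0.018,-0.14,0.015]
    - [-0.022,-0.165,0.025]
    - [-0.025,-0.19,0.035]
    - [-0.027,-0.207,0.045]
    - [-0.029,-0.217,0.053]
    - [-0.029,-0.222,0.059]
  rot:
    - [0,0,0]
    - [0,0,0]
    - [0,0,0]
    - [0,0,0]
    - [0,0,0]
    - [0,0,0]
    - [-0.003,-0.002,0]
    - [-0.003,-0.002,0]
    - [-0.003,-0.002,0]
    - [-0.003,-0.002,0]
    - [-0.003,-0.002,0]
    - [-0.003,-0.002,0]
  grip: [0,0,0,0,0,0,0,0,0,0,0,0]

```text
t: 12.25
tool_pos: [0.5316, -0.1931, 0.2989]
ee_rot: [-0.0, -0.073, 0.997, -0.0]
force: [-0.4, -0.3, -3.0]
grip_width: 0.272
```

Run:
```python
from h import *
D=down(0.15+np.pi)
go(np.array([.532,-.192,.165]),D)
im=cams.camera("scene");im2=cams.camera("top")
cv2.imwrite("pics/f1.png",np.hstack([cv2.resize(im[100:240,160:300],(400,400)),cv2.resize(im2[140:280,280:420],(400,400))]))
```

```text
t 12.25 pos [ 0.5316 -0.1931  0.2989] F [-0.4 -0.3 -3. ] grip 0.272 j [-0.35  0.31  0.11  1.37 -0.   -0.49]
off [-0.0006  0.0011  0.1339] rot [-0.0005 -0.0005 -0.004 ]
```

View pics/f1.png

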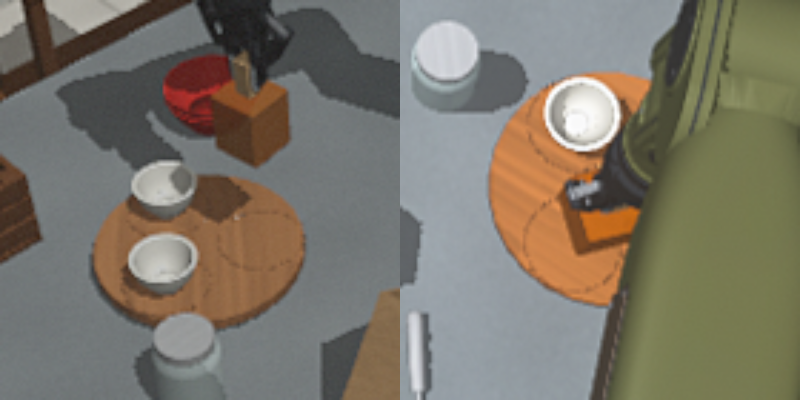

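Run:
```python
from h import *
print(plane("scene",(160+261.5*.35-.3,100+240.5*.35-.3),.035))
T=np.array([.597,-.2454]);S=np.array([.5322,-.1923]);d=S-T;print(T+.085*d/np.hypot(*d))
```

```text
[ 0.53579465 -0.19029154  0.035     ]
[ 0.53125433 -0.19152508]
```

Emit:
arm_command:
  offset:
    - [0,0,0.008]
    - [0,0,0.02]
    - [0,0.001,0.034]
    - [0,0.001,0.05]
    - [0,0.001,0.066]
    - [0,0.001,0.082]
    - [0,0.001,0.098]
    - [0,0.001,0.112]
    - [0,0.001,0.123]
    - [0,0.001,0.13]
    - [0,0.001,0.134]
    - [0,0.001,0.134]
  rot:
    - [0,0,0]
    - [0,0,0]
    - [0,0,0]
    - [0,0,0]
    - [0,0,0]
    - [0,0,0]
    - [0,0,0]
    - [0,0,0]
    - [0,0,0]
    - [0,0,0]
    - [0,0,0]
    - [0,0,0]
  grip: [0,0,0,0,0,0,0,0,0,0,0,0]

```text
t: 13.35
tool_pos: [0.5301, -0.1901, 0.1645]
ee_rot: [-0.001, -0.074, 0.997, 0.0]
force: [0.2, -0.8, -1.9]
grip_width: 0.275
```

Run:
```python
from h import *
D=down(0.15+np.pi)
go(np.array([.532,-.192,.135]),D)
im=cams.camera("scene")
cv2.imwrite("pics/f2.png",cv2.resize(im[110:220,170:290],None,fx=5,fy=5,interpolation=cv2.INTER_CUBIC))
```

```text
t 13.35 pos [ 0.5301 -0.1901  0.1645] F [ 0.2 -0.8 -1.9] grip 0.275 j [-0.34  0.36 -0.17  1.04 -0.   -0.49]
off [-0.0017 -0.0022  0.0295] rot [ 0.0012 -0.0026 -0.0024]
```

View pics/f2.png

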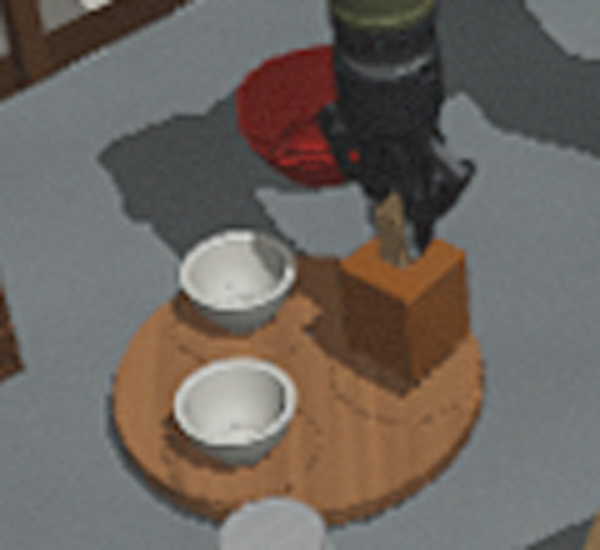

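The bottle hangs upright over the free ring, and both views agree on the spot, about (0.533, -0.191). I'll descend in small steps and watch the force.

Emit:
arm_command:
  offset:
    - [0,0,0.004]
    - [-0.001,-0.001,0.009]
    - [-0.002,-0.001,0.014]
    - [-0.002,-0.001,0.018]
    - [-0.002,-0.001,0.021]
    - [-0.002,-0.001,0.023]
    - [-0.002,-0.001,0.024]
    - [-0.002,-0.001,0.025]
    - [-0.002,-0.001,0.025]
  rot:
    - [0,0,0]
    - [0.001,-0.003,0]
    - [0.001,-0.003,0]
    - [0.001,-0.003,0]
    - [0.001,-0.003,0]
    - [0.001,-0.003,0]
    - [0.001,-0.003,0]
    - [0.001,-0.003,0]
    - [0.001,-0.003,0]
  grip: [0,0,0,0,0,0,0,0,0]

```text
t: 14.15
tool_pos: [0.5325, -0.1912, 0.14]
ee_rot: [0.001, -0.074, 0.997, -0.0]
force: [-1.3, -0.4, -2.5]
grip_width: 0.272
```

Emit:
arm_command:
  offset:
    - [0,0,0.001]
    - [0,0,0.002]
    - [0,0,0.0025]
  rot:
    - [0,0,0]
    - [0,0,0]
    - [0,0,0]
  grip: [0,0,0]

```text
t: 14.4
tool_pos: [0.5326, -0.1912, 0.1375]
ee_rot: [0.001, -0.074, 0.997, -0.0]
force: [-0.8, 0.0, -2.6]
grip_width: 0.272
```

Run:
```python
from h import *
D=down(0.15+np.pi)
go(np.array([.532,-.191,.135]),D)
```

```text
t 14.4 pos [ 0.5326 -0.1912  0.1375] F [-0.8  0.  -2.6] grip 0.272 j [-0.34  0.38 -0.21  0.98  0.   -0.49]
off [0.0005 0.0003 0.0025] rot [-0.0003  0.0012 -0.0028]
```

Emit:
arm_command:
  offset:
    - [0,0,0.0005]
    - [0,0,0.001]
    - [0,0,0.0015]
  rot:
    - [0,0,0]
    - [0,0,0]
    - [0,0,0]
  grip: [0,0,0]

```text
t: 14.65
tool_pos: [0.5326, -0.1912, 0.136]
ee_rot: [0.001, -0.074, 0.997, -0.0]
force: [-0.3, 0.1, -3.0]
grip_width: 0.275
```

Emit:
arm_command:
  offset:
    - [0,0,0.0005]
    - [0,0,0.001]
    - [0,0,0.001]
  rot:
    - [0,0,0]
    - [0,0,0]
    - [0,0,0]
  grip: [0,0,0]

```text
t: 14.9
tool_pos: [0.5325, -0.1912, 0.1349]
ee_rot: [0.001, -0.074, 0.997, -0.0]
force: [-0.1, 0.0, -2.2]
grip_width: 0.277
```

Emit:
arm_command:
  offset:
    - [0,0,0.0004]
    - [0,0,0.0008]
    - [0,0,0.0008]
  rot:
    - [0,0,0]
    - [0,0,0]
    - [0,0,0]
  grip: [0,0,0]

```text
t: 15.15
tool_pos: [0.5325, -0.1912, 0.1339]
ee_rot: [0.001, -0.074, 0.997, -0.0]
force: [0.4, -1.0, -2.2]
grip_width: 0.274
```

Emit:
arm_command:
  offset:
    - [0,0,0.0004]
    - [0,0,0.0008]
    - [0,0,0.0008]
  rot:
    - [0,0,0]
    - [0,0,0]
    - [0,0,0]
  grip: [0,0,0]

```text
t: 15.4
tool_pos: [0.5324, -0.1911, 0.1331]
ee_rot: [0.0, -0.074, 0.997, -0.0]
force: [0.4, 0.8, -2.9]
grip_width: 0.272
```

Emit:
arm_command:
  offset:
    - [0,0,0.0004]
    - [0,0,0.0008]
    - [0,0,0.0008]
  rot:
    - [0,0,0]
    - [0,0,0]
    - [0,0,0]
  grip: [0,0,0]

```text
t: 15.65
tool_pos: [0.5325, -0.1911, 0.1325]
ee_rot: [0.001, -0.074, 0.997, -0.0]
force: [-0.5, 0.5, 0.6]
grip_width: 0.276
```

Emit:
arm_command:
  offset:
    - [0,0,0.0004]
    - [0,0,0.0007]
    - [0,0,0.0007]
  rot:
    - [0,0,0]
    - [0,0,0]
    - [0,0,0]
  grip: [0,0,0]

```text
t: 15.9
tool_pos: [0.5325, -0.1911, 0.1325]
ee_rot: [0.001, -0.074, 0.997, -0.0]
force: [-2.5, 1.6, 5.8]
grip_width: 0.278
```

Run:
```python
from h import *
im=cams.camera("scene")
cv2.imwrite("pics/f3.png",cv2.resize(im[130:210,210:280],None,fx=7,fy=7,interpolation=cv2.INTER_CUBIC))
```

```text
(no output)
```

View pics/f3.png

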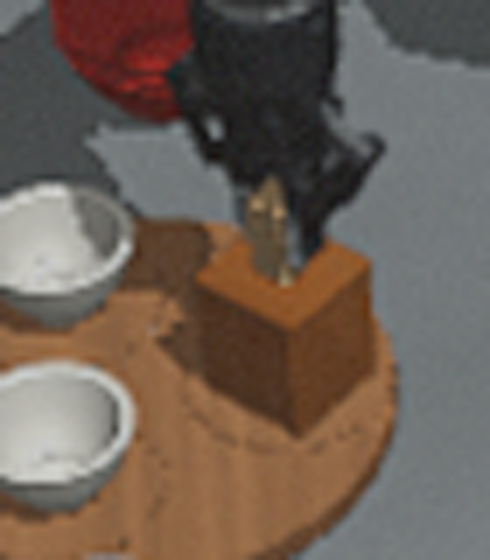

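Contact is confirmed: the vertical force went from -2.8 to +5.8 N, and the bottle stands upright within the ring. I'll open gently and retreat straight up.

Emit:
arm_command:
  offset:
    - [0,0,-0.0005]
    - [0,0,-0.0005]
    - [0,0,-0.0005]
    - [0,0,-0.0005]
    - [0,0,-0.0005]
    - [0,0,-0.0005]
    - [0,0,-0.0005]
    - [0,0,-0.0005]
  rot:
    - [0,0,0]
    - [0,0,0]
    - [0,0,0]
    - [0,0,0]
    - [0,0,0]
    - [0,0,0]
    - [0,0,0]
    - [0,0,0]
  grip: [0.28,0.3,0.34,0.4,0.46,0.5,0.5,0.5]

```text
t: 16.62
tool_pos: [0.5326, -0.1911, 0.1329]
ee_rot: [0.001, -0.074, 0.997, -0.0]
force: [0.0, -0.4, 0.6]
grip_width: 0.498
```

Emit:
arm_command:
  offset:
    - [0,0,-0.005]
    - [0,0,-0.015]
    - [0,0,-0.03]
    - [0,0,-0.05]
    - [0,0,-0.07]
    - [0,0,-0.09]
    - [0,0,-0.11]
    - [0,0,-0.13]
    - [0,0,-0.15]
    - [0,0,-0.17]
    - [0,0,-0.18]
    - [0,0,-0.18]
  rot:
    - [0,0,0]
    - [0,0,0]
    - [0,0,0]
    - [0,0,0]
    - [0,0,0]
    - [0,0,0]
    - [0,0,0]
    - [0,0,0]
    - [0,0,0]
    - [0,0,0]
    - [0,0,0]
    - [0,0,0]
  grip: [0.5,0.5,0.5,0.5,0.5,0.5,0.5,0.5,0.5,0.5,0.5,0.5]

```text
t: 17.62
tool_pos: [0.5337, -0.1916, 0.317]
ee_rot: [0.004, -0.074, 0.997, -0.002]
force: [-0.2, -0.4, 0.1]
grip_width: 0.505
```

Emit:
arm_command:
  offset:
    - [0.02,0.02,0]
    - [0.05,0.04,0]
    - [0.08,0.08,0]
    - [0.1,0.12,0]
    - [0.11,0.16,0]
    - [0.12,0.2,0]
    - [0.12,0.24,0]
    - [0.12,0.28,0]
    - [0.12,0.28,0]
    - [0.12,0.28,0]
  rot:
    - [0,0,0]
    - [0,0,0]
    - [0,0,0]
    - [0,0,0]
    - [0,0,0]
    - [0,0,0]
    - [0,0,0]
    - [0,0,0]
    - [0,0,0]
    - [0,0,0]
  grip: [0.5,0.5,0.5,0.5,0.5,0.5,0.5,0.5,0.5,0.5]

```text
t: 18.45
tool_pos: [0.373, 0.0697, 0.3149]
ee_rot: [0.004, -0.077, 0.997, -0.001]
force: [-0.2, 0.1, -0.1]
grip_width: 0.499
```

Run:
```python
from h import *
print(robot.state()['tool_pos'],robot.state()['force'])
im=cams.camera("scene");im2=cams.camera("top");cv2.imwrite("pics/g_top.png",im2);cv2.imwrite("pics/g_sc.png",im)
cv2.imwrite("pics/g1.png",np.hstack([cv2.resize(im[110:220,170:280],(400,400),interpolation=cv2.INTER_CUBIC),cv2.resize(im2[155:255,300:400],(400,400),interpolation=cv2.INTER_CUBIC)]))
```

```text
[0.37297655 0.06972466 0.3149171 ] [-0.16314042  0.12060806 -0.11649642]
```

View pics/g1.png

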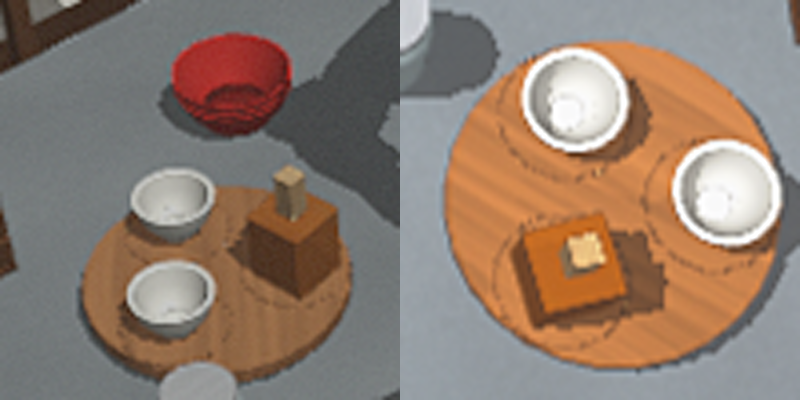

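View pics/g_top.png

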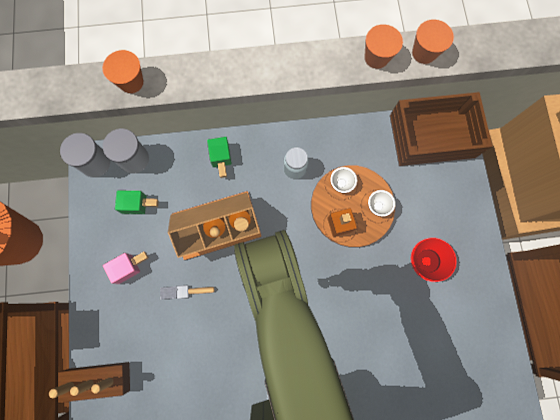

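Run:
```python
from h import *
print(plane("top",(345.9,217.1),.17), plane("scene",(170+290*.275-.4,110+175*.275-.4),.17))
print(job_done(), robot.state()['t'])
```

```text
[ 0.53358186 -0.1888084   0.17      ] [ 0.53581076 -0.18804093  0.17      ]
the job is handed in; nothing more can be done
the job is handed in; nothing more can be done
```

The amber square bottle with the square stopper now stands upright and released in the free ring on the turntable, and the job is handed in. I gripped it by the stopper, drew it out along the carton's slant and set it down.

**Forces:** The tool felt only about 2 N in the readings as the bottle came out of the carton. It touched down with roughly 9 N.

**Position:** The last pictures put the stopper's top at (0.534, -0.189) in one view and (0.536, -0.188) in the other. The mark's centre measured about (0.532, -0.191), so the bottle is within about 5 mm of it.

**Everything else:** By eye, the flasks, feeders, jar, bowls and brush look unmoved in the final pictures. The spoon was hidden behind the arm in the final top view, so I did not check it there. The robot is clear of everything, with no force on the tool, and the last logged time was 18.5 s.

**What disagreed:**
- Joint 6 reached its limit on the first approach, so I used the same grasp turned half a turn.
- The foot touched about 2 mm lower than I had calculated.
- The two camera views differed by 2–4 mm.

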